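# Draw model-making beads from the sprung dispenser

### The arm

A 7-joint arm with a two-finger parallel gripper is mounted at the origin on the work surface. World frame = base frame: x ahead of the robot, y to its left, z up, the work surface at z = 0. Lengths are in m, angles in degrees, forces in N, time in s.
With the tool pointing down it reaches from about 0.35 to 0.9 m from the base axis. Payload 8.1 kg.
Tool frame: the origin (TCP) lies at the very end of the fingers, on their centre line; the grasp point (between the pads) lies 19 mm behind it; x points along the fingers, y is the direction in which the jaws open and shut, and the axes are right-handed (so a half turn about x gives the same grasp; the last joint's range is limited). The gripper opens to 92 mm and grips with 3 to 60 N. Pads are 19 mm wide; open, the fingers measure 130 mm over their backs; the gripper's body (75 mm by 190 mm) begins 47 mm behind the grasp point.
Start: joints at [64.251, 24.895, 1.432, 90.138, -0.665, 64.973, -4.303], TCP at [0.212, -0.588, 0.191] pointing down, gripper open.
Joint ranges: [-149.89, 149.89], [-25.12, 119.58], [-72.63, 75.52], [4.76, 147.25], [-75.54, 255.54], [6.69, 114.76], [-157.13, 157.13]. Speed limits (degrees/s): [127.2, 127.2, 172.46, 172.46, 180, 180, 180].

### API

Orientations are given as a 3x3 rotation matrix whose columns are the frame's x, y, z axes.
In Python, from rig import r, get_image, order gives the robot as it stands. The module is installed in compiled form; this text tells all that it offers.
- The arm moves only by the shell command python3 -m inch 'ROWS' [FORCE]. ROWS is JSON, a list that holds one entry, the list of rows, each a list of 7 numbers: the turn, a rotation vector about the tool's x, y, z in rad, then the shift along the tool's x, y, z in m, then the finger opening in m, from 0 to 0.0918. A call has 1 to 5 rows; each row is the pose to reach, as a shift and turn from the pose measured when the call began, along the tool's axes at that moment; what a row does not reach only later rows make up. A row lasts 1/12 s, in which the tool goes at most 41.7 mm and 7.16 degrees, less where a joint would pass 70% of its speed; a pose out of reach is approached as far as the arm can. A call with a gripper value outside its range is refused whole. The fingers move at their own pace and stop on an object; FORCE is the grip in N (left out, the last holds). Time passes only in rows, so rows that repeat a pose let the fingers close. It gives the time, the measured TCP pose, the force and the opening at its end, in the units of the state.
- r.read_state(): the state, without advancing time (a new reading comes with each control period).
- get_image(name): name is "scene" or "top" or "wrist"; returns a dict with "color" (480x640x3 uint8, red, green, blue), "z_map" (480x640 float32, m along the optical axis (not along the pixel's ray), 0 where there is no reading), "vfov" (degrees; the focal length in pixels is half the picture's height over the tangent of half this angle, whatever the lens; pixels are square), "cx", "cy" (the principal point, pixels), "k1" (the pictures are not rectified: a ray, as slopes to the right and down, at radius r is drawn at 1 + k1 r^2 times it, then the intrinsics apply), "rvec" (rotation vector, rad) and "tvec" (3), from world to camera coordinates, as OpenCV has them. Camera axes: x right, y down, z forward; pixel columns grow to the right and rows downward; lengths in m; the calibration is good to about 2 mm. A picture is of the moment at which its call begins.
- order.finish_job(): hands the job in, once; it reports no verdict.
The state is a dict: "t": time; "qpos": joint angles; "qvel": joint speeds; "joint_efforts": joint torques, N m; "tcp_pos": TCP position; "eef_rot": TCP orientation; "ft_force": force on the tool from outside, world axes, zero at the start; "torque": the same for the moment, N m; "opening": finger opening in m.
Only numpy, scipy, OpenCV 4.12 (cv2) and the standard library are available. Lean on these libraries where they do the work, as an engineer would, in place of code of your own. Each camera call takes 0.05 s, during which the arm holds its last target. There are 200 camera calls.

### The job

Stand the handled catch cup upright on the desk so that the bead dispenser's nozzle points down into its open mouth, and let go of it. Then set the round flask upright in the dispenser's sprung ring, push it down until the ring is all the way home, and finish while still holding it pushed down, with the cup still in its place. Leave the stick model, the mug and the tape roll where they are.

Things in the scene. Friction and masses are not known exactly. Their poses are not given: they have to be found in the camera images.
- dock: Bead dispenser, fixed to the desk: a grey box 100 x 100 mm, 72 mm high, with the sprung ring standing above its middle. Origin at the centre of its underside, z up; its nozzle arm sticks out of its -x face.
- nozzle (a point): Lower end of the dispenser's nozzle, a pin 12 mm in diameter pointing straight down, 52 mm above the desk and 35 mm out from the box's -x face (85 mm from the dispenser's centre line). The arm that carries it is 20 mm wide and its top lies 70 mm above the desk. The cup goes below it and has to come in low from the side.
- ring (a joint): Travel of the sprung ring straight down: 0 = up (as at the start), 0.018 m = fully home on its stop. It springs back when released; it needs about 5.5 N to start it and 14 N to keep it home (the flask's weight counts towards this, but alone does not move it).
- ring_top (a point): Centre of the ring's top face, on the axis of the dispenser, 104 mm above the desk while the ring is up. Steel ring, outer diameter 84 mm, hole 60 mm right through, 12 mm thick. It moves with the ring.
- flask: Closed round amber glass flask, 114 mm high, about 0.22 kg, starting upright on the desk. Origin at the centre of its flat foot (40 mm in diameter), z up along the neck. Ball-shaped belly 76 mm in diameter centred 32 mm above the foot; straight neck 26 mm in diameter from 72 to 104 mm above the foot; lip 34 mm in diameter from 106 to 114 mm. Seated in the ring, its belly rests on the ring's inner edge and the foot lies about 10 mm below the ring's top face.
- cup: Catch cup of white plastic, open at the top, outer diameter 56 mm, 40 mm high, wall 3 mm, 0.07 kg, with one straight handle. Origin at the centre of its underside, z up; the handle points along its -x.
- cup_mouth (a point): Centre of the cup's open mouth, 40 mm above its underside.
- cup_handle (a point): Grip point of the cup's handle, 55 mm from the cup's axis and 34 mm above its underside. The handle is an upright plate 10 mm thick (along the cup's y), reaching from the cup's wall to 72 mm from the cup's axis, and from 18 to 46 mm above the underside.
- stick_model: Bystander: a roof model of thin sticks on a dark wooden base 50 x 150 mm, about 120 mm high. Origin at the centre of its underside, its long side along its y.
- mug: Bystander: white mug, 76 mm in diameter and 85 mm high, handle at its +y. Origin at the centre of its underside.
- tape_roll: Bystander: roll of brown tape lying flat, 90 mm in diameter, 22 mm high. Origin at the centre of its underside.
Mind the look-alikes: they are no part of the job. What is meant by the flask is not blue, green or purple, and is the larger of those in its own colour.

How it is judged (in metres and radians):
On the way:
1. the cup stands upright on the desk under the nozzle, let go (horizontal distance between cup_mouth and nozzle below 0.018 m and height (world z) of cup below 0.004 m and angle between cup's own z axis and vertical below 0.1 rad and linear speed of cup below 0.02 m/s and contact force between the fingers and cup below 0.1 N), for 0.2 s.
At the end, for the whole second after the job is handed in: Robot still holds the flask down (over 3 N): ring at least 15 of 18 mm down, pushed by the flask with over 6 N; flask within 8 mm of the ring's axis, 8 deg of upright, foot 4 to 14 mm below the ring's top. Cup at rest upright on the desk, mouth centre within 18 mm (plan) of the nozzle (horizontal distance between cup_mouth and nozzle below 0.018 m and height (world z) of cup below 0.004 m and angle between cup's own z axis and vertical below 0.1 rad and linear speed of cup below 0.02 m/s and value of joint ring above 0.015 m and horizontal distance between flask and ring_top below 0.008 m and angle between flask's own z axis and vertical below 0.14 rad and z of flask in the frame of ring_top between -0.014 and -0.004 m and contact force between flask and dock above 6 N and contact force between any of the fingers, the arm and flask above 3 N); the arm keeps its last pose, push and grip.
It fails at once if the stick model is shifted by more than 20 mm (distance of stick_model from where it was at the start of the episode above 0.02 m).
It fails at once if the mug is shifted by more than 20 mm (distance of mug from where it was at the start of the episode above 0.02 m).
It fails at once if the tape roll is shifted by more than 20 mm (distance of tape_roll from where it was at the start of the episode above 0.02 m).
It also fails if it takes over 61 s, if anything falls off the work surface, if the arm or the gripper's body presses on something with over 40 N, if the wrist force passes 120 N, or if a joint passes its speed limit or range.

## Working session

There is one attempt and no reset: what is moved stays moved. The work goes in short steps, Python scripts to look and compute and a shell command to move; the robot and the scene stay as the last step left them, time stands still between calls to the robot, and variables do not carry over. Pictures are saved under pics/ and viewed, about 8 in all and at most 12, crops included, and the job is handed in when it is done.

```bash
mkdir -p pics; cat > h.py <<'E'
import numpy as np, cv2
from rig import r, get_image, order
def snap(n):
    d=get_image(n); np.savez(f'/tmp/{n}.npz',**d); return d
def load(n): return dict(np.load(f'/tmp/{n}.npz'))
def K(d):
    f=240/np.tan(np.radians(float(d['vfov']))/2); return f
def ray(d,u,v):
    f=K(d); p=np.stack([(np.asarray(u,float)-d['cx'])/f,(np.asarray(v,float)-d['cy'])/f],-1)
    q=p.copy()
    for _ in range(10): q=p/(1+float(d['k1'])*(q**2).sum(-1,keepdims=True))
    R=cv2.Rodrigues(np.asarray(d['rvec'],float))[0]; t=np.asarray(d['tvec'],float).ravel()
    c=-R.T@t
    dirs=np.concatenate([q,np.ones(q.shape[:-1]+(1,))],-1)
    return c,dirs@R
def onz(d,u,v,z):
    c,w=ray(d,u,v); return c+w*((z-c[2])/w[...,2])[...,None]
def cloud(d):
    v,u=np.mgrid[0:480,0:640]; c,w=ray(d,u,v); return c+w*d['z_map'][...,None]
E
python3 - <<'E'
from h import *
a=snap('scene');b=snap('top')
im=np.hstack([a['color'],b['color']])[...,::-1]
cv2.imwrite('pics/1.png',cv2.resize(a['color'][...,::-1],(640,480)));cv2.imwrite('pics/2.png',b['color'][...,::-1])
s=r.read_state();print(s)
for d in(a,b):print(d['vfov'],d['k1'],ray(d,320,240))
E
```

```text
{'t': 0.1, 'qpos': array([64.25220845, 24.93173868,  1.43178016, 90.18313936, -0.66561134,
       64.97294925, -4.30401762]), 'qvel': array([ 0.14587028, -0.15750446, -0.04560379, -0.11837755,  0.00972525,
       -0.0046064 ,  0.06421023]), 'joint_efforts': array([ 2.84948037e-03, -6.69129181e+01,  9.88016725e-01, -3.15146005e+01,
       -6.04865653e-02,  3.74612049e-02,  9.92486298e-05]), 'tcp_pos': array([ 0.21219563, -0.58734493,  0.18983653]), 'eef_rot': array([[-5.80410319e-04,  3.39770891e-01, -9.40508057e-01],
       [ 1.26037339e-03, -9.40507220e-01, -3.39771366e-01],
       [-9.99999037e-01, -1.38259813e-03,  1.17641906e-04]]), 'ft_force': array([ 0.56488361,  0.61300825, -0.66027972]), 'torque': array([-0.0001945 , -0.01449531,  0.01800255]), 'opening': 0.09191423506151457}
43.47431434427229 -0.10215226907221693 (array([ 1.27117362, -0.37865088,  1.35036575]), array([-0.44984581,  0.31854636, -0.83462464]))
53.13866055019202 -0.08843305536991335 (array([0.36687823, 0.06713737, 1.08180627]), array([ 0.1912261 , -0.01312573, -0.98170463]))
```

View pics/1.png

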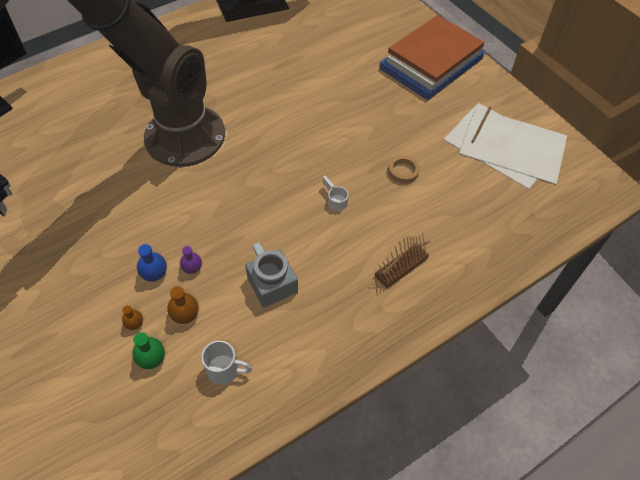

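View pics/2.png

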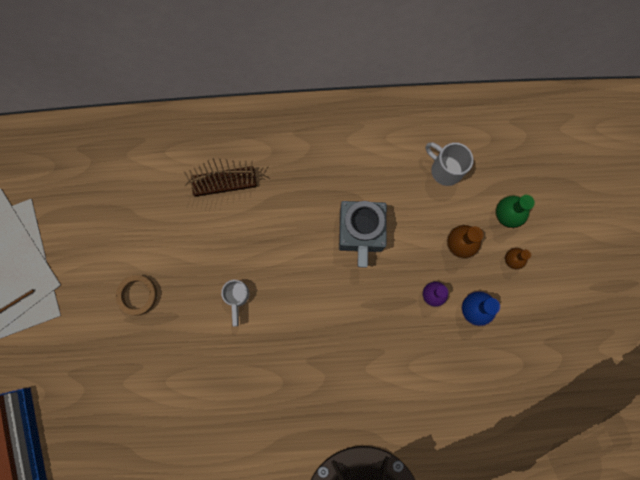

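Scene view: dock (271,275), cup (337,198) with its handle towards (328,183), stick model (402,265), mug (222,362), tape (403,170). Amber flask candidates are the large one at (182,305) / top (465,240), and the small one at (132,318) / top (517,258). The flask meant is the larger amber one; blue, green and purple are excluded.

```bash
python3 - <<'E'
from h import *
a=load('scene');b=load('top')
def msk(d,box,f):
    m=np.zeros((480,640),bool);x0,x1,y0,y1=box;m[y0:y1,x0:x1]=True
    return m&f
for n,d,bx in(('scene',a,dict(fl=(155,212,275,335),sm=(115,148,300,335),dock=(235,305,235,310),cup=(315,357,170,215))),('top',b,dict(fl=(440,492,215,265),sm=(500,535,240,275),dock=(330,395,190,275),cup=(212,255,272,332)))):
    P=cloud(d);z=P[...,2]; hsv=cv2.cvtColor(d['color'],cv2.COLOR_RGB2HSV)
    for k,box in bx.items():
        m=msk(d,box,(z>0.006)&(d['z_map']>0))
        if k in('fl','sm'): m&=(hsv[...,1]>200)
        Q=P[m]; print(n,k,m.sum(),'zmax',np.percentile(Q[:,2],99).round(4))
        if k in('fl','sm'):
            T=Q[Q[:,2]>Q[:,2].max()-0.006]; print('  top',T.mean(0).round(4),len(T))
            A=np.c_[2*Q,np.ones(len(Q))]
            B=Q[Q[:,2]<(0.06 if k=='fl' else .03)]; s=np.linalg.lstsq(np.c_[2*B,np.ones(len(B))],(B**2).sum(1),rcond=None)[0]
            print('  sphere',s[:3].round(4),np.sqrt(s[3]+s[:3]@s[:3]).round(4))
        if k=='dock':
            T=Q[(Q[:,2]>.098)]; c,rr=cv2.minEnclosingCircle((T[:,:2]*1000).astype(np.float32)); print('  ring',T.mean(0).round(4),c,rr)
            B=Q[(abs(Q[:,2]-.072)<.004)]; print('  box',cv2.minAreaRect((B[:,:2]*1000).astype(np.float32)))
        if k=='cup':
            H=Q[Q[:,2]>.043]; print('  handle',cv2.minAreaRect((H[:,:2]*1000).astype(np.float32)),H.mean(0).round(4))
            T=Q[(Q[:,2]>.037)&(Q[:,2]<.043)]; c,rr=cv2.minEnclosingCircle((T[:,:2]*1000).astype(np.float32)); print('  rim',T.mean(0).round(4),c,rr)
            m8=(m.astype(np.uint8))
c1=a['color'][270:345,105:225];c2=b['color'][180:330,410:550]
cv2.imwrite('pics/3.png',np.hstack([cv2.resize(c1[:,:,::-1],(480,300)),cv2.resize(c2[:,:,::-1],(280,300))]))
E
```

```text
scene fl 413 zmax 0.1191
  top [ 0.5472 -0.27    0.1159] 63
  sphere [ 0.5461 -0.2689  0.0345] 0.0351
scene sm 230 zmax 0.0811
  top [ 0.5024 -0.3868  0.0786] 26
  sphere [ 0.5029 -0.3885  0.0262] 0.0222
scene dock 2160 zmax 0.1074
  ring [ 0.595  -0.0438  0.103 ] (594.2651977539062, -42.647254943847656) 43.40983200073242
  box ((572.128173828125, -41.41607666015625), (99.51104736328125, 145.3638916015625), 84.343017578125)
scene cup 449 zmax 0.0486
  handle ((444.79833984375, 254.6313934326172), (99.09159088134766, 29.965042114257812), 0.15620698034763336) [0.4257 0.2456 0.0458]
  rim [0.4533 0.2461 0.0397] (442.79107666015625, 243.42892456054688) 51.62238311767578
top fl 770 zmax 0.1164
  top [ 0.5455 -0.2664  0.114 ] 171
  sphere [ 0.5465 -0.2674  0.0353] 0.0359
top sm 325 zmax 0.0781
  top [ 0.5018 -0.3854  0.0771] 31
  sphere [ 0.5012 -0.3849  0.0245] 0.0216
top dock 2460 zmax 0.107
  ring [ 0.5937 -0.041   0.1036] (594.1710205078125, -41.273094177246094) 42.257408142089844
  box ((573.0203857421875, -38.59812927246094), (98.19363403320312, 143.21424865722656), 84.59561157226562)
top cup 420 zmax 0.0486
  handle ((446.52484130859375, 240.59402465820312), (94.99633026123047, 47.662940979003906), 15.012166976928711) [0.4208 0.2474 0.046 ]
  rim [0.458  0.2466 0.0397] (446.14520263671875, 245.6862335205078) 47.693946838378906
```

View pics/3.png

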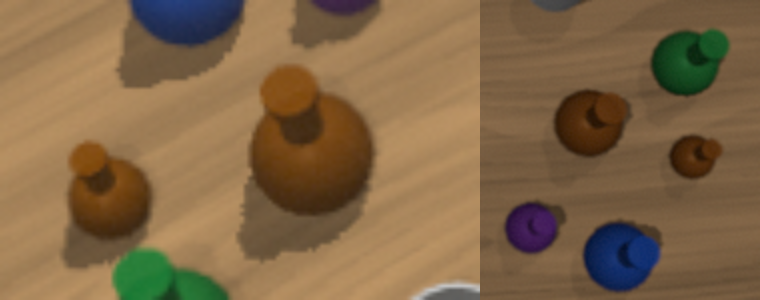

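The crop confirms it: the big amber flask is left-centre in both panels, clearly larger than the small amber one. It stands at (0.546,-0.268). Dock axis is (0.594,-0.042), nozzle about (0.509,-0.034). Next is moving towards the cup for a close look.

```bash
cat >> h.py <<'E'
from scipy.spatial.transform import Rotation as Ro
def plan(p,yaw):
    "tool down, tool y axis at yaw deg in world (or its half turn)"
    s=r.read_state();R=s['eef_rot'];best=None
    for y in(yaw,yaw+180):
        c,q=np.cos(np.radians(y)),np.sin(np.radians(y))
        G=np.c_[[0,0,-1],[c,q,0],np.cross([0,0,-1],[c,q,0])]
        w=Ro.from_matrix(R.T@G).as_rotvec()
        if best is None or np.linalg.norm(w)<np.linalg.norm(best): best=w
    print('t',round(s['t'],2),'tcp',s['tcp_pos'].round(4),'F',s['ft_force'].round(1),'op',round(s['opening'],4),'turn',best.round(3),'shift',(R.T@(np.array(p)-s['tcp_pos'])).round(4))
E
python3 -m inch '[[[0,0,0,0,-0.16,-0.115,0.09],[0,0,0,0,-0.16,-0.115,0.09],[0,0,0,0,-0.16,-0.115,0.09],[0,0,0,0,-0.16,-0.115,0.09],[0,0,0,0,-0.16,-0.115,0.09]]]'
python3 -m inch '[[[0,0,0,0,-0.16,-0.115,0.09],[0,0,0,0,-0.16,-0.115,0.09],[0,0,0,0,-0.16,-0.115,0.09],[0,0,0,0,-0.16,-0.115,0.09],[0,0,0,0,-0.16,-0.115,0.09]]]'
python3 -c "
from h import *
plan([0.36,0.1,0.2],90);plan([0.38,0.22,0.2],90)"
```

```text
t: 0.52
tcp_pos: [0.2665, -0.3941, 0.1897]
eef_rot: [[-0.001, 0.342, -0.94], [0.003, -0.94, -0.342], [-1.0, -0.003, 0.0]]
ft_force: [1.4, -0.1, -1.0]
opening: 0.0901
t: 0.93
tcp_pos: [0.3199, -0.2015, 0.19]
eef_rot: [[-0.001, 0.343, -0.939], [0.003, -0.939, -0.343], [-1.0, -0.003, 0.0]]
ft_force: [0.9, -0.9, 0.6]
opening: 0.0899
t 0.93 tcp [ 0.3199 -0.2015  0.19  ] F [ 0.9 -0.9  0.6] op 0.0899 turn [0.35  0.001 0.003] shift [-0.0091 -0.2696 -0.141 ]
t 0.93 tcp [ 0.3199 -0.2015  0.19  ] F [ 0.9 -0.9  0.6] op 0.0899 turn [0.35  0.001 0.003] shift [-0.0088 -0.3754 -0.2009]
```

```bash

python3 -m inch '[[[0,0,0,-0.005,-0.18,-0.098,0.09],[0,0,0,-0.005,-0.18,-0.098,0.09],[0,0,0,-0.005,-0.18,-0.098,0.09],[0,0,0,-0.005,-0.18,-0.098,0.09],[0,0,0,-0.005,-0.18,-0.098,0.09]]]' >/dev/null
python3 -m inch '[[[0.1,0,0,0,-0.18,-0.098,0.09],[0.2,0,0,0,-0.18,-0.098,0.09],[0.3,0,0,0,-0.18,-0.098,0.09],[0.35,0,0,0,-0.18,-0.098,0.09],[0.35,0,0,0,-0.18,-0.098,0.09]]]'
python3 - <<'E'
from h import *
plan([0.38,0.22,0.2],90)
d=snap('wrist');cv2.imwrite('pics/4.png',d['color'][...,::-1]);print(d['k1'],ray(d,320,240))
E
```

```text
t: 1.77
tcp_pos: [0.3754, 0.1705, 0.1959]
eef_rot: [[-0.001, -0.008, -1.0], [0.001, -1.0, 0.008], [-1.0, -0.001, 0.001]]
ft_force: [1.4, -0.7, 0.5]
opening: 0.0901
t 1.77 tcp [0.3754 0.1705 0.1959] F [ 1.4 -0.7  0.5] op 0.0901 turn [-0.008  0.001  0.001] shift [-0.0041 -0.0495 -0.0043]
0.013575069034144708 (array([0.45437315, 0.17064831, 0.39033007]), array([-0.28614659, -0.00602445, -0.95823042]))
```

View pics/4.png

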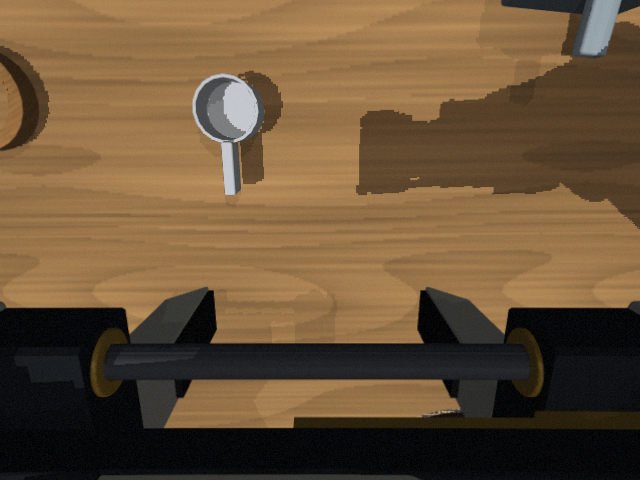

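Wrist view: the cup's mouth is at (228,108), and its handle runs from (230,142) to (232,194), towards the robot. The nozzle arm shows at (597,30).

```bash
python3 - <<'E'
from h import *
for n,bx,w in(('wrist',(180,280,60,205),'w'),('top',(212,255,272,332),'t')):
    d=load(n);P=cloud(d);z=P[...,2];hsv=cv2.cvtColor(d['color'],cv2.COLOR_RGB2HSV)
    m=np.zeros((480,640),np.uint8);x0,x1,y0,y1=bx;m[y0:y1,x0:x1]=1
    wm=m*((hsv[...,1]<50)&(hsv[...,2]>70)).astype(np.uint8)
    H=P[(m>0)&(wm>0)&(z>.0435)&(z<.052)]
    T=P[(m>0)&(z>.037)&(z<.0425)&(wm>0)][:,:2]
    c=np.median(T,0)+0
    for _ in range(8):
        s=np.linalg.lstsq(np.c_[2*T,np.ones(len(T))],(T**2).sum(1),rcond=None)[0];R=np.sqrt(s[2]+s[:2]@s[:2])
        e=abs(np.hypot(*(T-s[:2]).T)-R); T=T[e<max(np.percentile(e,90),.002)]
    print(n,'rim',s[:2].round(4),R.round(4),len(T),'handle z',np.median(H[:,2]).round(4))
    hm=H.mean(0);Hc=H[:,:2]-hm[:2];v=np.linalg.svd(Hc)[2][0]
    print(' handle mean',hm.round(4),'dir',v.round(3),'extent',np.ptp(Hc@v).round(4),'min/max x',H[:,0].min().round(4),H[:,0].max().round(4), 'dir from rim',(hm[:2]-s[:2]).round(4))
# rays: outer silhouette of cup in wrist on z=.04, .046
d=load('wrist');print(onz(d,[230,232],[142,194],.046),onz(d,[228],[108],.04))
d=load('top');P=cloud(d)
E
```

```text
wrist rim [0.4648 0.2473] 0.0262 688 handle z 0.046
 handle mean [0.4171 0.2474 0.046 ] dir [-1.     0.001] extent 0.0447 min/max x 0.3941 0.4388 dir from rim [-0.0477  0.0001]
top rim [0.466 0.247] 0.0267 80 handle z 0.0461
 handle mean [0.4196 0.2469 0.0461] dir [-0.997  0.076] extent 0.094 min/max x 0.3964 0.4915 dir from rim [-0.0464 -0.0001]
[[0.4387441  0.2443099  0.046     ]
 [0.39439017 0.24578172 0.046     ]] [[0.4661407  0.24523928 0.04      ]]
```

```bash

python3 -m inch '[[[-0.008,0,0,0.02,-0.04,-0.02,0.05],[-0.008,0,0,0.06,-0.0768,-0.0345,0.05],[-0.008,0,0,0.09,-0.0768,-0.0345,0.05],[-0.008,0,0,0.12,-0.0768,-0.0345,0.05],[-0.008,0,0,0.12,-0.0768,-0.0345,0.05]]]'
python3 -c "
from h import *
plan([0.4105,0.2472,0.0165],90)"
```

```text
t: 2.23
tcp_pos: [0.4071, 0.2566, 0.0712]
eef_rot: [[-0.008, 0.011, -1.0], [0.004, -1.0, -0.011], [-1.0, -0.004, 0.008]]
ft_force: [-1.5, -0.6, -0.1]
opening: 0.0612
t 2.23 tcp [0.4071 0.2566 0.0712] F [-1.5 -0.6 -0.1] op 0.0612 turn [0.011 0.008 0.004] shift [ 0.0547  0.0096 -0.0037]
```

```bash

python3 -m inch '[[[0.011,0.008,0.004,0,0.0096,-0.0037,0.04],[0.011,0.008,0.004,0.0,0.0096,-0.0037,0.04],[0.011,0.008,0.004,0,0.0096,-0.0037,0.04]]]'
python3 -c "
from h import *
plan([0.4105,0.2472,0.0165],90)"
```

```text
t: 2.48
tcp_pos: [0.4118, 0.246, 0.0727]
eef_rot: [[0.002, -0.002, -1.0], [-0.0, -1.0, 0.002], [-1.0, 0.0, -0.002]]
ft_force: [0.2, 0.3, 0.5]
opening: 0.0423
t 2.48 tcp [0.4118 0.246  0.0727] F [0.2 0.3 0.5] op 0.0423 turn [-0.002 -0.002 -0.   ] shift [ 0.0562 -0.0012  0.0015]
```

```bash

python3 -m inch '[[[0,0,0,0.02,-0.001,0.001,0.04],[0,0,0,0.04,-0.001,0.001,0.04],[0,0,0,0.056,-0.001,0.001,0.04],[0,0,0,0.056,-0.001,0.001,0.04],[0,0,0,0.056,-0.001,0.001,0.04]]]'
python3 -m inch '[[[0,0,0,0,0,0,0.0],[0,0,0,0,0,0,0.0],[0,0,0,0,0,0,0.0],[0,0,0,0,0,0,0.0],[0,0,0,0,0,0,0.0]]]' 20
python3 -m inch '[[[0,0,0,-0.004,0,0,0.0],[0,0,0,-0.008,0,0,0.0],[0,0,0,-0.008,0,0,0.0]]]' 20
```

```text
t: 2.9
tcp_pos: [0.4117, 0.2468, 0.0181]
eef_rot: [[0.004, -0.003, -1.0], [0.0, -1.0, 0.003], [-1.0, -0.0, -0.004]]
ft_force: [0.2, 0.3, -0.6]
opening: 0.0402
t: 3.32
tcp_pos: [0.412, 0.2469, 0.0186]
eef_rot: [[0.004, -0.003, -1.0], [0.001, -1.0, 0.003], [-1.0, -0.001, -0.004]]
ft_force: [0.0, 0.2, -0.6]
opening: 0.0112
t: 3.57
tcp_pos: [0.4123, 0.2473, 0.0275]
eef_rot: [[0.005, -0.003, -1.0], [0.001, -1.0, 0.003], [-1.0, -0.001, -0.005]]
ft_force: [-0.4, -0.2, -0.3]
opening: 0.0007
```

Fingers closed to 0.7 mm, so the handle was missed or slipped. Time to look.

```bash
python3 - <<'E'
from h import *
d=snap('wrist');cv2.imwrite('pics/5.png',d['color'][...,::-1])
P=cloud(d);z=P[...,2]
R=cv2.Rodrigues(d['rvec'])[0];print('cam',-R.T@d['tvec'])
E
```

```text
cam [0.49016289 0.24784886 0.2223697 ]
```

View pics/5.png

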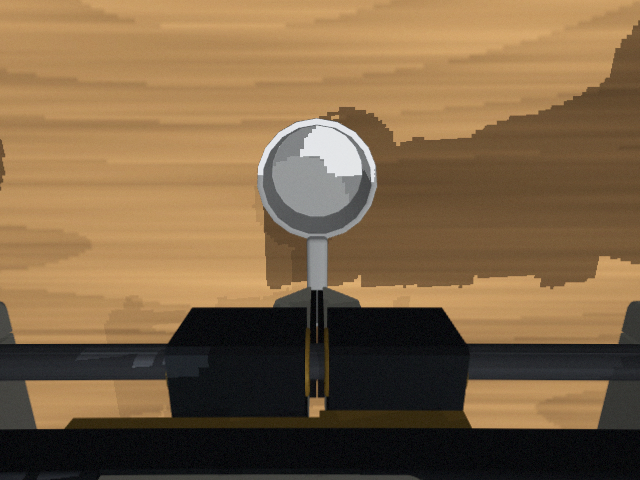

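The cup is upright at (317,180) with its handle end at (317,290), just ahead of the closed fingers. Measuring it again.

```bash
python3 - <<'E'
from h import *
def cup(n,bx):
    d=load(n);P=cloud(d);z=P[...,2];hsv=cv2.cvtColor(d['color'],cv2.COLOR_RGB2HSV)
    m=np.zeros((480,640),bool);x0,x1,y0,y1=bx;m[y0:y1,x0:x1]=1
    wm=m&(hsv[...,1]<50)&(hsv[...,2]>70)
    H=P[wm&(z>.0435)&(z<.052)];T=P[wm&(z>.037)&(z<.0425)][:,:2]
    for _ in range(8):
        s=np.linalg.lstsq(np.c_[2*T,np.ones(len(T))],(T**2).sum(1),rcond=None)[0];R=np.sqrt(s[2]+s[:2]@s[:2])
        e=abs(np.hypot(*(T-s[:2]).T)-R); T=T[e<max(np.percentile(e,90),.002)]
    print(n,'rim',s[:2].round(4),R.round(4),len(T),'handle',H[:,0].min().round(4),H[:,0].max().round(4),H.mean(0).round(4))
cup('wrist',(240,395,100,292))
snap('top');cup('top',(212,255,260,332))
b=load('top');t=onz(b,[235],[292],.04);print(t)
d=load('wrist');print(d['vfov'],onz(d,[317,317,317],[120,240,289],.04),load('wrist')['rvec'])
print(r.read_state()['tcp_pos'])
for n in('wrist',):
    P=cloud(d); print(P[330,250],P[330,400],P[300,300],P[300,340],P[180,262],P[180,373])
E
```

```text
wrist rim [0.4655 0.248 ] 0.026 2429 handle 0.4125 0.4397 [0.4272 0.248  0.046 ]
top rim [0.4668 0.2467] 0.0261 45 handle 0.4527 0.4527 [0.4527 0.225  0.0442]
[[0.46725901 0.24476606 0.04      ]]
62.73507980726518 [[0.49214455 0.24773844 0.04      ]
 [0.43692249 0.2478641  0.04      ]
 [0.41134423 0.24792246 0.04      ]] [-2.06302376  2.06824838  0.30335006]
[0.41215056 0.24704227 0.02689033]
[0.44754528 0.26243326 0.14592037] [0.44758994 0.22995659 0.14612757] [0.42269327 0.25475372 0.0772878 ] [0.42299105 0.2387168  0.07800849] [0.46596974 0.27301319 0.04113677] [0.46567898 0.22195947 0.03993545]
```

```bash
python3 - <<'E'
from h import *
d=load('wrist');P=cloud(d)
for rr in range(270,345,6): print(rr,[tuple((P[rr,c]*1000).round().astype(int)) for c in(285,300,308,313,317,321,326,335,350)])
cv2.imwrite('pics/6.png',cv2.resize(d['color'][230:430,220:420,::-1],(600,600),interpolation=cv2.INTER_NEAREST))
E
```

```text
270 [(np.int64(406), np.int64(267), np.int64(0)), (np.int64(407), np.int64(258), np.int64(1)), (np.int64(424), np.int64(252), np.int64(46)), (np.int64(423), np.int64(250), np.int64(45)), (np.int64(424), np.int64(248), np.int64(47)), (np.int64(424), np.int64(246), np.int64(46)), (np.int64(423), np.int64(244), np.int64(45)), (np.int64(406), np.int64(237), np.int64(0)), (np.int64(406), np.int64(228), np.int64(-1))]
276 [(np.int64(403), np.int64(267), np.int64(0)), (np.int64(403), np.int64(258), np.int64(0)), (np.int64(421), np.int64(252), np.int64(46)), (np.int64(421), np.int64(250), np.int64(46)), (np.int64(421), np.int64(248), np.int64(46)), (np.int64(421), np.int64(246), np.int64(47)), (np.int64(421), np.int64(244), np.int64(46)), (np.int64(402), np.int64(237), np.int64(-1)), (np.int64(403), np.int64(228), np.int64(0))]
282 [(np.int64(399), np.int64(267), np.int64(0)), (np.int64(399), np.int64(258), np.int64(1)), (np.int64(417), np.int64(252), np.int64(45)), (np.int64(418), np.int64(250), np.int64(47)), (np.int64(417), np.int64(248), np.int64(45)), (np.int64(418), np.int64(246), np.i
[... 3663 characters left out ...]
nt64(421), np.int64(249), np.int64(103)), (np.int64(362), np.int64(248), np.int64(0)), (np.int64(420), np.int64(247), np.int64(101)), (np.int64(446), np.int64(246), np.int64(145)), (np.int64(447), np.int64(244), np.int64(148)), (np.int64(448), np.int64(241), np.int64(149))]
342 [(np.int64(447), np.int64(254), np.int64(151)), (np.int64(447), np.int64(251), np.int64(151)), (np.int64(445), np.int64(250), np.int64(147)), (np.int64(421), np.int64(249), np.int64(107)), (np.int64(358), np.int64(248), np.int64(0)), (np.int64(421), np.int64(247), np.int64(106)), (np.int64(445), np.int64(246), np.int64(147)), (np.int64(447), np.int64(244), np.int64(151)), (np.int64(447), np.int64(241), np.int64(151))]
```

View pics/6.png

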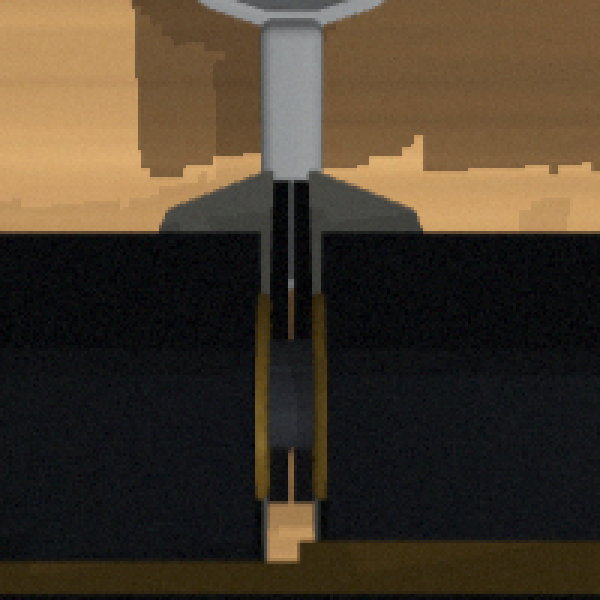

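The fingers' visible lower ends are at z≈0.064 while the reported TCP z is 0.027. The cup hasn't moved (0.4655,0.248) and the handle lies beneath the closed fingers. So the reported z is about 37 mm lower than the real fingertips, as measured with the camera, whose desk and rim heights check out. I'll open, go down a further 46 mm and grip again, watching the force.

```bash

python3 -m inch '[[[0,0,0,0,0,0,0.04],[0,0,0,0,0,0,0.04],[0,0,0,0,0,0,0.04],[0,0,0,0,0,0,0.04]]]' |tail -1
python3 -m inch '[[[0,0,0,0.015,-0.001,0.001,0.04],[0,0,0,0.03,-0.001,0.001,0.04],[0,0,0,0.04,-0.001,0.001,0.04],[0,0,0,0.046,-0.001,0.001,0.04],[0,0,0,0.046,-0.001,0.001,0.04]]]'
python3 -m inch '[[[0,0,0,0,0,0,0.0],[0,0,0,0,0,0,0.0],[0,0,0,0,0,0,0.0],[0,0,0,0,0,0,0.0],[0,0,0,0,0,0,0.0]]]' 20
```

```text
opening: 0.0226
t: 4.42
tcp_pos: [0.4106, 0.2476, -0.0203]
eef_rot: [[0.003, -0.003, -1.0], [-0.0, -1.0, 0.003], [-1.0, 0.0, -0.003]]
ft_force: [-0.3, -0.8, -0.3]
opening: 0.0398
t: 4.83
tcp_pos: [0.4109, 0.2477, -0.0199]
eef_rot: [[0.004, -0.003, -1.0], [-0.0, -1.0, 0.003], [-1.0, 0.0, -0.004]]
ft_force: [-0.7, 0.1, -0.9]
opening: 0.0115
```

```bash

python3 -m inch '[[[0,0,0,0,0,0,0.0],[0,0,0,-0.003,0,0,0.0],[0,0,0,-0.005,0,0,0.0],[0,0,0,-0.005,0,0,0.0]]]' 20
python3 - <<'E'
from h import *
d=snap('wrist');P=cloud(d);z=P[...,2];hsv=cv2.cvtColor(d['color'],cv2.COLOR_RGB2HSV)
m=np.zeros((480,640),bool);m[90:250,230:400]=1
T=P[m&(hsv[...,1]<50)&(hsv[...,2]>70)&(z>.04)&(z<.049)];s=np.linalg.lstsq(np.c_[2*T[:,:2],np.ones(len(T))],(T[:,:2]**2).sum(1),rcond=None)[0];
print('rim?',np.percentile(T[:,2],[10,50,90]),s[:2])
b=load('top');a=load('scene')
for d in(a,b):
    P=cloud(d).reshape(-1,3);Q=P[(P[:,0]>.4)&(P[:,0]<.66)&(abs(P[:,1]+.04)<.09)]
    L=Q[(Q[:,2]>.066)&(Q[:,2]<.074)]
    A=L[(L[:,0]<.537)]; print('arm',A.mean(0).round(4),A[:,0].min(),np.percentile(A[:,1],[3,97]), len(A))
    if len(A)>4: print(np.polyfit(A[:,0],A[:,1],1), np.polyval(np.polyfit(A[:,0],A[:,1],1),.509))
    Rg=Q[(Q[:,2]>.100)&(Q[:,2]<.108)][:,:2]
    w=np.hypot(*(Rg-[.594,-.042]).T);Rg=Rg[(w>.027)&(w<.046)]
    c,rr=cv2.minEnclosingCircle((Rg*1000).astype(np.float32));print('ring',c,rr)
    print('box',cv2.minAreaRect((L[L[:,0]>.54][:,:2]*1000).astype(np.float32)))
E
```

```text
t: 5.17
tcp_pos: [0.4111, 0.2479, -0.0144]
eef_rot: [[0.004, -0.003, -1.0], [0.0, -1.0, 0.003], [-1.0, -0.0, -0.004]]
ft_force: [0.3, 0.7, -0.3]
opening: 0.01
rim? [0.04288068 0.04550916 0.04645784] [0.46581613 0.2485176 ]
arm [ 0.5172 -0.0367  0.0698] 0.4995171582948764 [-0.04649005 -0.02636477] 76
[-0.14872822  0.04020532] -0.03549734714593345
ring (594.5230712890625, -45.04868698120117) 43.0687255859375
box ((594.1407470703125, -43.717491149902344), (99.92511749267578, 100.54594421386719), 83.93147277832031)
arm [ 0.5188 -0.0333  0.0698] 0.5014533481897205 [-0.04245294 -0.02417135] 149
[-0.08129509  0.00883706] -0.03254213814072345
ring (594.360107421875, -41.25144958496094) 42.14566421508789
box ((592.4270629882812, -40.450801849365234), (98.23220825195312, 105.4052963256836), 84.74755859375)
```

Cup is held (opening 10 mm) and lifted about 5.5 mm. I'll carry it low, entering under the nozzle from the +y side.

```bash

python3 -m inch '[[[0,0,0,0,0.03,-0.01,0.0],[0,0,0,0,0.07,-0.02,0.0],[0,0,0,0,0.105,-0.032,0.0],[0,0,0,0,0.14,-0.044,0.0],[0,0,0,0,0.15,-0.044,0.0]]]' 20 
python3 -c "
from h import *
plan([0.4548,-0.034,-0.0148],90)"
```

```text
t: 5.63
tcp_pos: [0.4563, 0.0912, -0.0148]
eef_rot: [[0.004, -0.01, -1.0], [-0.003, -1.0, 0.01], [-1.0, 0.003, -0.004]]
ft_force: [-0.4, -0.5, -0.9]
opening: 0.0095
t 5.63 tcp [ 0.4563  0.0912 -0.0148] F [-0.4 -0.5 -0.9] op 0.0095 turn [-0.01  -0.004 -0.003] shift [0.0004 0.1252 0.0003]
```

```bash

python3 -m inch '[[[-0.01,-0.004,-0.003,0,0.02,0,0.0],[-0.01,-0.004,-0.003,0,0.04,0,0.0],[-0.01,-0.004,-0.003,0,0.06,0,0.0],[-0.01,-0.004,-0.003,0,0.068,0,0.0],[-0.01,-0.004,-0.003,0,0.07,0,0.0]]]' 20 
python3 - <<'E'
from h import *
plan([0.4548,-0.034,-0.0148],90)
d=snap('wrist');cv2.imwrite('pics/7.png',d['color'][...,::-1])
P=cloud(d).reshape(-1,3)
Q=P[(P[:,0]>.45)&(P[:,0]<.54)&(P[:,1]<.0)&(P[:,1]>-.08)&(P[:,2]>.066)&(P[:,2]<.074)]
print(len(Q),Q.mean(0),cv2.minAreaRect((Q[:,:2]*1000).astype(np.float32)))
f=np.polyfit(Q[:,0],Q[:,1],1);print(f,np.polyval(f,.509),Q[:,0].min())
B=P[(P[:,0]>.53)&(P[:,2]>.069)&(P[:,2]<.075)&(P[:,1]<.05)];print(len(B),B[:,0].min(),B[:,1].max())
E
```

```text
t: 6.05
tcp_pos: [0.4554, 0.0194, -0.0147]
eef_rot: [[-0.0, -0.003, -1.0], [-0.001, -1.0, 0.003], [-1.0, 0.001, 0.0]]
ft_force: [-0.1, 1.0, -0.5]
opening: 0.01
t 6.05 tcp [ 0.4554  0.0194 -0.0147] F [-0.1  1.  -0.5] op 0.01 turn [-0.003  0.    -0.001] shift [0.0001 0.0534 0.0004]
11163 [ 0.52105227 -0.03333187  0.07009761] ((519.991943359375, -43.88396453857422), (40.96376419067383, 43.50933837890625), 85.10066223144531)
[-0.0971903   0.01730935] -0.03216050825194587 0.49877134146064783
24400 0.5300035776392045 0.012424066969348184
```

View pics/7.png

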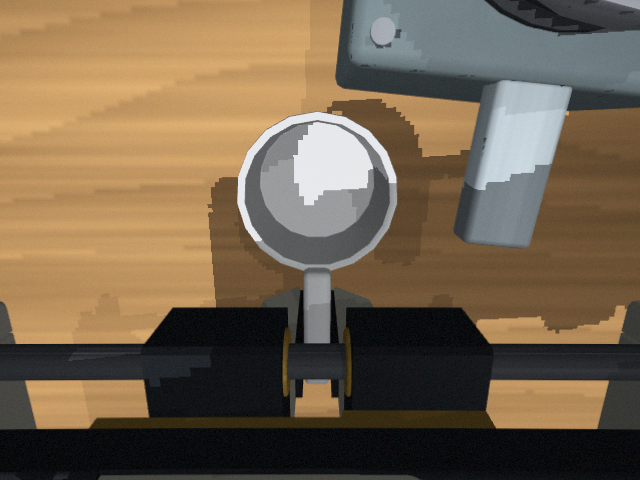

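The cup is held upright at (317,190), the nozzle arm ends at (495,245), i.e. at x≈0.499, and its centre line at the nozzle is y≈-0.032. Another 52 mm sideways, then lower and release.

```bash

python3 -m inch '[[[-0.003,0,0,0,0.015,0,0.0],[-0.003,0,0,0,0.03,0,0.0],[-0.003,0,0,0,0.045,0,0.0],[-0.003,0,0,0,0.0525,0,0.0],[-0.003,0,0,0,0.0525,0,0.0]]]' 20 
python3 -c "
from h import *
plan([0.4545,-0.033,-0.0205],90)"
```

```text
t: 6.52
tcp_pos: [0.4556, -0.0324, -0.0147]
eef_rot: [[-0.0, 0.0, -1.0], [-0.0, -1.0, -0.0], [-1.0, 0.0, 0.0]]
ft_force: [-0.7, -0.2, -0.3]
opening: 0.0096
t 6.52 tcp [ 0.4556 -0.0324 -0.0147] F [-0.7 -0.2 -0.3] op 0.0096 turn [ 0.  0. -0.] shift [0.0058 0.0006 0.0011]
```

```bash

python3 -m inch '[[[0,0,0,0.002,0,0.001,0.0],[0,0,0,0.004,0,0.001,0.0],[0,0,0,0.0057,0,0.001,0.0],[0,0,0,0.0057,0,0.001,0.0]]]' 20 
python3 -m inch '[[[0,0,0,0,0,0,0.01],[0,0,0,0,0,0,0.02],[0,0,0,0,0,0,0.036],[0,0,0,0,0,0,0.036],[0,0,0,0,0,0,0.036]]]'
python3 - <<'E'
from h import *
plan([0.4345,-0.033,0.1],90)
d=snap('wrist');P=cloud(d);z=P[...,2];hsv=cv2.cvtColor(d['color'],cv2.COLOR_RGB2HSV)
T=P[(hsv[...,1]<50)&(hsv[...,2]>60)&(z>.036)&(z<.043)&(abs(P[...,0]-.509)<.04)&(abs(P[...,1]+.033)<.04)]
for _ in range(6):
    s=np.linalg.lstsq(np.c_[2*T[:,:2],np.ones(len(T))],(T[:,:2]**2).sum(1),rcond=None)[0];R=np.sqrt(s[2]+s[:2]@s[:2])
    e=abs(np.hypot(*(T[:,:2]-s[:2]).T)-R);T=T[e<max(np.percentile(e,90),.002)]
print('rim',s[:2],R,np.median(T[:,2]),len(T))
E
```

```text
t: 6.85
tcp_pos: [0.4544, -0.031, -0.0205]
eef_rot: [[-0.0, 0.002, -1.0], [0.0, -1.0, -0.002], [-1.0, -0.0, 0.0]]
ft_force: [-0.8, 0.9, 0.7]
opening: 0.0099
t: 7.27
tcp_pos: [0.4545, -0.0309, -0.0205]
eef_rot: [[-0.0, 0.002, -1.0], [0.0, -1.0, -0.002], [-1.0, -0.0, 0.0]]
ft_force: [-0.5, -0.6, 0.3]
opening: 0.0321
t 7.27 tcp [ 0.4545 -0.0309 -0.0205] F [-0.5 -0.6  0.3] op 0.0321 turn [0.002 0.    0.   ] shift [-0.1205  0.002   0.02  ]
rim [ 0.50968114 -0.02934427] 0.025958196625975906 0.04001225679811092 3766
```

Cup released: rim centre (0.510,-0.029) at height 0.040, within 4 mm of the nozzle. Retreating up, then over to the flask.

```bash

python3 -m inch '[[[0,0,0,-0.02,0,0,0.04],[0,0,0,-0.05,0,0.005,0.04],[0,0,0,-0.09,0,0.015,0.06],[0,0,0,-0.13,0,0.02,0.06],[0,0,0,-0.16,0,0.02,0.06]]]' |head -2
python3 -m inch '[[[0,0,0,0,0.04,-0.01,0.06],[0,0,0,0,0.08,-0.03,0.06],[0,0,0,0,0.12,-0.05,0.06],[0,0,0,0,0.15,-0.065,0.06],[0,0,0,0,0.16,-0.07,0.06]]]'
python3 - <<'E'
from h import *
plan([0.5463,-0.268,0.12],90)
d=snap('wrist');cv2.imwrite('pics/8.png',d['color'][...,::-1])
P=cloud(d);hsv=cv2.cvtColor(d['color'],cv2.COLOR_RGB2HSV)
near=(np.hypot(P[...,0]-.5463,P[...,1]+.268)<.06)&(P[...,2]>.008)&(hsv[...,1]>150)
Q=P[near];T=Q[(Q[:,2]>.110)];B=Q[Q[:,2]<.065]
print(len(Q),'lip',T.mean(0) if len(T) else 0,len(T),cv2.minEnclosingCircle((T[:,:2]*1000).astype(np.float32)) if len(T) else 0)
s=np.linalg.lstsq(np.c_[2*B,np.ones(len(B))],(B**2).sum(1),rcond=None)[0];print('belly',s[:3],np.sqrt(s[3]+s[:3]@s[:3]))
E
```

```text
t: 7.73
tcp_pos: [0.4336, -0.0305, 0.142]
t: 8.15
tcp_pos: [0.5054, -0.1974, 0.1417]
eef_rot: [[0.001, -0.004, -1.0], [-0.002, -1.0, 0.004], [-1.0, 0.002, -0.001]]
ft_force: [0.9, -0.3, 0.8]
opening: 0.0598
t 8.15 tcp [ 0.5054 -0.1974  0.1417] F [ 0.9 -0.3  0.8] op 0.0598 turn [-0.004 -0.001 -0.002] shift [ 0.0219  0.0704 -0.0411]
15242 lip [ 0.53446731 -0.24438802  0.22069544] 9325 ((535.8711547851562, -248.36741638183594), 38.961021423339844)
belly [ 0.5456007  -0.26811323  0.03292024] 0.037468712446485336
```

View pics/8.png

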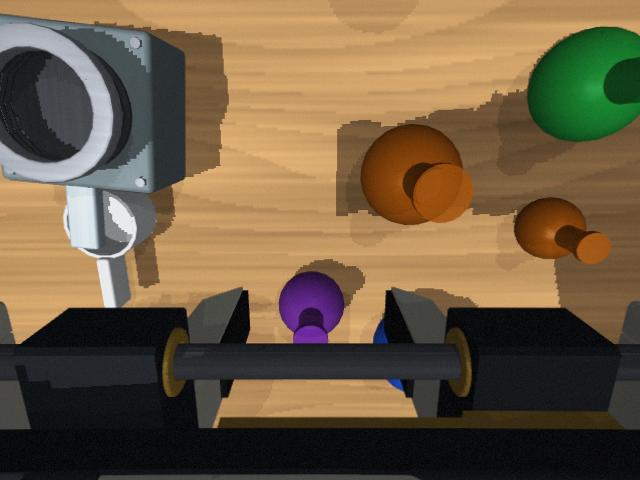

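Wrist view: big amber flask at (412,175), lip (443,192). The cup stands under the nozzle at (105,222), and the ring is at (55,105). I'll measure the lip and ring here while going over the flask.

```bash
python3 - <<'E'
from h import *
d=load('wrist');P=cloud(d)
T=P[150:230,405:480].reshape(-1,3);T=T[(T[:,2]>.111)&(T[:,2]<.119)];print('lip',len(T),T.mean(0),cv2.minEnclosingCircle((T[:,:2]*1000).astype(np.float32)))
Q=P.reshape(-1,3);w=np.hypot(Q[:,0]-.594,Q[:,1]+.042);T=Q[(w<.05)&(abs(Q[:,2]-.104)<.004)];
print('ring z',np.median(T[:,2]),len(T))
i=np.argsort(w);e=T[:,:2];c,rr=cv2.minEnclosingCircle((e*1000).astype(np.float32));print(c,rr)
B=Q[(abs(Q[:,2]-.072)<.003)&(Q[:,0]>.535)&(w<.09)];print('box',cv2.minAreaRect((B[:,:2]*1000).astype(np.float32)),'edge -y at',B[:,1].min())
E
python3 -m inch '[[[-0.004,-0.001,-0.002,0,0.03,-0.02,0.06],[-0.004,-0.001,-0.002,0,0.06,-0.035,0.06],[-0.004,-0.001,-0.002,0.01,0.07,-0.041,0.06],[-0.004,-0.001,-0.002,0.02,0.07,-0.041,0.06],[-0.004,-0.001,-0.002,0.02,0.07,-0.041,0.06]]]' |head -2
python3 -c "
from h import *
plan([0.546,-0.268,0.032],90)"
```

```text
lip 2840 [ 0.54598351 -0.26776336  0.11426055] ((545.42431640625, -268.274658203125), 17.31982421875)
ring z 0.1040845781047067 6836
(592.5575561523438, -42.934425354003906) 42.075260162353516
box ((588.469970703125, -42.92032241821289), (99.8382339477539, 109.20243072509766), 82.96112060546875) edge -y at -0.0967850208621834
t: 8.62
tcp_pos: [0.5444, -0.2657, 0.1189]
t 8.62 tcp [ 0.5444 -0.2657  0.1189] F [-0.9  1.  -0.4] op 0.0598 turn [-0.     0.004  0.003] shift [ 0.0869  0.0025 -0.002 ]
```

```bash

python3 -m inch '[[[0,0.004,0.003,0.0,0.0025,-0.002,0.06],[0,0.004,0.003,0.02,0.0025,-0.002,0.06],[0,0.004,0.003,0.05,0.0025,-0.002,0.06],[0,0.004,0.003,0.08,0.0025,-0.002,0.06],[0,0.004,0.003,0.087,0.0025,-0.002,0.06]]]' |head -2
python3 -m inch '[[[0,0,0,0,0,0,0.06],[0,0,0,0,0,0,0.02],[0,0,0,0,0,0,0.02],[0,0,0,0,0,0,0.02],[0,0,0,0,0,0,0.02]]]' 40
python3 -m inch '[[[0,0,0,0,0,0,0.015],[0,0,0,0,0,0,0.015],[0,0,0,0,0,0,0.015],[0,0,0,0,0,0,0.015],[0,0,0,0,0,0,0.015]]]' 40
```

```text
t: 9.03
tcp_pos: [0.5431, -0.2656, 0.0285]
t: 9.45
tcp_pos: [0.5441, -0.2659, 0.03]
eef_rot: [[-0.003, 0.002, -1.0], [0.001, -1.0, -0.002], [-1.0, -0.001, 0.003]]
ft_force: [-0.3, -1.5, 0.8]
opening: 0.0372
t: 9.87
tcp_pos: [0.5445, -0.2661, 0.0304]
eef_rot: [[-0.002, 0.001, -1.0], [0.001, -1.0, -0.001], [-1.0, -0.001, 0.002]]
ft_force: [0.2, 0.2, 2.8]
opening: 0.0321
```

```bash

python3 -m inch '[[[0,0,0,0,0,0,0.015],[0,0,0,0,0,0,0.015],[0,0,0,0,0,0,0.015]]]' 40
python3 - <<'E'
from h import *
d=snap('wrist');cv2.imwrite('pics/9.png',d['color'][150:450,120:520,::-1])
P=cloud(d).reshape(-1,3);hsv=cv2.cvtColor(d['color'],cv2.COLOR_RGB2HSV).reshape(-1,3)
E
```

```text
t: 10.12
tcp_pos: [0.5444, -0.2661, 0.0304]
eef_rot: [[-0.002, 0.001, -1.0], [0.001, -1.0, -0.001], [-1.0, -0.001, 0.002]]
ft_force: [0.5, -0.9, 2.1]
opening: 0.0321
```

View pics/9.png

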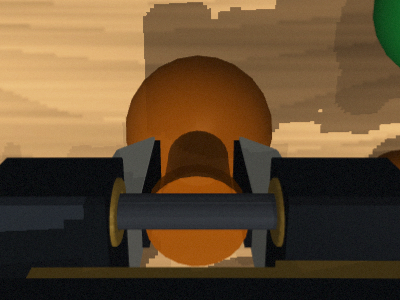

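Fingers stopped at 32 mm: the tips are on the belly's shoulder (picture: pads beside the neck base at (160,150)/(235,150)). Open, rise 7 mm and grip again.

```bash

python3 -m inch '[[[0,0,0,0,0,0,0.045],[0,0,0,0,0,0,0.045],[0,0,0,-0.004,0.001,-0.001,0.045],[0,0,0,-0.007,0.001,-0.001,0.045],[0,0,0,-0.007,0.001,-0.001,0.045]]]' |head -2
python3 -m inch '[[[0,0,0,0,0,0,0.015],[0,0,0,0,0,0,0.015],[0,0,0,0,0,0,0.015],[0,0,0,0,0,0,0.015],[0,0,0,0,0,0,0.015]]]' 40|tail -2
python3 -m inch '[[[0,0,0,0,0,0,0.015],[0,0,0,0,0,0,0.015],[0,0,0,0,0,0,0.015]]]' 40
```

```text
t: 10.58
tcp_pos: [0.546, -0.2673, 0.0382]
ft_force: [-0.1, -1.2, 1.7]
opening: 0.0322
t: 11.25
tcp_pos: [0.5461, -0.2674, 0.0383]
eef_rot: [[-0.001, 0.001, -1.0], [0.0, -1.0, -0.001], [-1.0, -0.0, 0.001]]
ft_force: [-0.2, 0.4, 0.8]
opening: 0.0321
```

Opening stays at 32 mm on both tries, so the finger faces probably rest on the lip (34 mm). A firm grip there may do; lift a little and check that the flask hangs steady.

```bash

python3 -m inch '[[[0,0,0,-0.005,0,0,0.015],[0,0,0,-0.015,0,0,0.015],[0,0,0,-0.03,0,0,0.015],[0,0,0,-0.03,0,0,0.015],[0,0,0,-0.03,0,0,0.015]]]' 50
cat > fl.py <<'E'
from h import *
plan([0.593,-0.0425,0.1],90)
d=snap('wrist');P=cloud(d).reshape(-1,3);hsv=cv2.cvtColor(d['color'],cv2.COLOR_RGB2HSV).reshape(-1,3);p=r.read_state()['tcp_pos']
am=(hsv[:,1]>190)&(hsv[:,0]>4)&(hsv[:,0]<18)&(np.hypot(P[:,0]-p[0],P[:,1]-p[1])<.05)
Q=P[am];T=Q[(Q[:,2]>p[2]+.075-.02)&(Q[:,2]<p[2]+.11)]
zt=np.percentile(T[:,2],90);L=T[T[:,2]>zt-.004]
print('n',len(Q),'lip z',zt.round(4),L.mean(0).round(4),cv2.minEnclosingCircle((L[:,:2]*1000).astype(np.float32)))
B=Q[Q[:,2]<zt-.05]
s=np.linalg.lstsq(np.c_[2*B,np.ones(len(B))],(B**2).sum(1),rcond=None)[0];print('belly',len(B),s[:3].round(4),np.sqrt(s[3]+s[:3]@s[:3]).round(4),'upright lip z-belly =0.082:',(zt-s[2]).round(4))
E
python3 fl.py
```

```text
t: 11.67
tcp_pos: [0.5469, -0.2676, 0.0692]
eef_rot: [[0.001, 0.001, -1.0], [-0.0, -1.0, -0.001], [-1.0, 0.0, -0.001]]
ft_force: [0.6, 0.5, -3.9]
opening: 0.0319
t 11.67 tcp [ 0.5469 -0.2676  0.0692] F [ 0.6  0.5 -3.9] op 0.0319 turn [ 0.001 -0.001 -0.   ] shift [-0.0308 -0.225  -0.0464]
n 15016 lip z 0.1457 [ 0.548  -0.2666  0.1449] ((557.19384765625, -278.7225341796875), 33.78879928588867)
belly 7758 [ 0.5463 -0.2668  0.0637] 0.0375 upright lip z-belly =0.082: 0.082
```

Flask hangs upright (belly centre below lip, lip–belly 0.082), weight felt. Raise it and carry it over the ring.

```bash

python3 -m inch '[[[0,0,0,-0.02,0,0,0.015],[0,0,0,-0.045,0,0,0.015],[0,0,0,-0.07,0,0,0.015],[0,0,0,-0.09,0,0,0.015],[0,0,0,-0.1,-0.01,0,0.015]]]' 50|head -2
python3 -m inch '[[[0,0,0,0,-0.015,-0.005,0.015],[0,0,0,0,-0.04,-0.01,0.015],[0,0,0,0,-0.07,-0.02,0.015],[0,0,0,0,-0.1,-0.03,0.015],[0,0,0,0,-0.125,-0.035,0.015]]]' 50|head -2
python3 -m inch '[[[0,0,0,0,-0.02,-0.005,0.015],[0,0,0,0,-0.04,-0.007,0.015],[0,0,0,0,-0.055,-0.01,0.015],[0,0,0,0,-0.065,-0.01,0.015],[0,0,0,0,-0.065,-0.01,0.015]]]' 50|head -2
python3 fl.py
```

```text
t: 12.13
tcp_pos: [0.5466, -0.2598, 0.1701]
t: 12.55
tcp_pos: [0.5818, -0.1314, 0.1688]
t: 12.97
tcp_pos: [0.5911, -0.0627, 0.168]
t 12.97 tcp [ 0.5911 -0.0627  0.168 ] F [ 0.1 -0.  -3.2] op 0.0322 turn [0.004 0.001 0.001] shift [ 0.068  -0.0201 -0.0021]
n 14561 lip z 0.2445 [ 0.5922 -0.0619  0.2437] ((590.47998046875, -61.513023376464844), 17.707351684570312)
belly 7649 [ 0.5902 -0.062   0.1625] 0.0375 upright lip z-belly =0.082: 0.0819
```

```bash

python3 -m inch '[[[0.004,0.001,0.001,0,-0.01,-0.002,0.015],[0.004,0.001,0.001,0,-0.0195,-0.002,0.015],[0.004,0.001,0.001,0,-0.0195,-0.002,0.015],[0.004,0.001,0.001,0.01,-0.0195,-0.002,0.015],[0.004,0.001,0.001,0.01,-0.0195,-0.002,0.015]]]' 60|head -2
python3 - <<'E'
from h import *
plan([0.5932,-0.0433,0.133],90)
d=snap('wrist');Q=cloud(d).reshape(-1,3);T=Q[(np.hypot(Q[:,0]-.593,Q[:,1]+.042)<.05)&(abs(Q[:,2]-.104)<.003)]
T=T[:,:2];e=np.hypot(*(T-[.593,-.042]).T);print(len(T));
# outer edge of ring: farthest points per bearing
a=np.degrees(np.arctan2(T[:,1]+.042,T[:,0]-.593));E=[]
for k in range(-180,180,6):
    m=(a>=k)&(a<k+6)
    if m.sum()>8: E.append(T[m][np.argmax(e[m])])
E=np.array(E);from scipy.optimize import least_squares as ls
f=ls(lambda c:np.hypot(*(E-c).T)-.042,[.593,-.042],loss='soft_l1',f_scale=.001);print(len(E),f.x.round(4),np.abs(f.fun).mean().round(4))
E
python3 fl.py
```

```text
t: 13.43
tcp_pos: [0.5922, -0.0463, 0.1562]
t 13.43 tcp [ 0.5922 -0.0463  0.1562] F [-0.8 -1.4 -4.1] op 0.032 turn [-0.002  0.002 -0.002] shift [ 0.0232 -0.0031 -0.0011]
2625
29 [ 0.5927 -0.042 ] 0.0001
t 13.48 tcp [ 0.5921 -0.0466  0.1566] F [-0.9 -1.6 -2. ] op 0.0318 turn [-0.003  0.003 -0.002] shift [ 0.0566 -0.0042 -0.001 ]
n 14434 lip z 0.2332 [ 0.5933 -0.0455  0.2323] ((591.5186157226562, -47.46086502075195), 18.919885635375977)
belly 7663 [ 0.5911 -0.0458  0.1512] 0.0375 upright lip z-belly =0.082: 0.082
```

Ring axis seen by the wrist camera: (0.5927,-0.0420); belly at (0.5911,-0.0458). Correct by 4 mm and go down.

```bash

python3 -m inch '[[[0,0.002,-0.002,0,-0.0038,-0.0016,0.015],[0,0.002,-0.002,0,-0.0038,-0.0016,0.015],[0,0.002,-0.002,0.008,-0.0038,-0.0016,0.015],[0,0.002,-0.002,0.016,-0.0038,-0.0016,0.015],[0,0.002,-0.002,0.02,-0.0038,-0.0016,0.015]]]' 60
python3 fl.py
```

```text
t: 13.95
tcp_pos: [0.5933, -0.043, 0.1356]
eef_rot: [[-0.001, -0.003, -1.0], [0.0, -1.0, 0.003], [-1.0, -0.0, 0.001]]
ft_force: [0.5, -0.1, -3.1]
opening: 0.0314
t 13.95 tcp [ 0.5933 -0.043   0.1356] F [ 0.5 -0.1 -3.1] op 0.0314 turn [-0.003  0.001  0.   ] shift [ 0.0356 -0.0005  0.0003]
n 14724 lip z 0.2121 [ 0.5944 -0.0421  0.2113] ((592.7723388671875, -42.3113899230957), 17.508947372436523)
belly 7638 [ 0.5926 -0.0423  0.1301] 0.0374 upright lip z-belly =0.082: 0.082
```

```bash

python3 -m inch '[[[0,0,0,0.003,0,0,0.015],[0,0,0,0.006,0,0,0.015],[0,0,0,0.008,0,0,0.015],[0,0,0,0.01,0,0,0.015]]]' 60
python3 -m inch '[[[0,0,0,0.004,0,0,0.015],[0,0,0,0.008,0,0,0.015],[0,0,0,0.01,0,0,0.015],[0,0,0,0.01,0,0,0.015]]]' 60
python3 fl.py
```

```text
t: 14.33
tcp_pos: [0.5939, -0.0427, 0.1259]
eef_rot: [[-0.0, -0.003, -1.0], [0.001, -1.0, 0.003], [-1.0, -0.001, 0.0]]
ft_force: [0.0, 0.2, 5.8]
opening: 0.0321
t: 14.67
tcp_pos: [0.5947, -0.0426, 0.1168]
eef_rot: [[0.002, -0.003, -1.0], [0.0, -1.0, 0.003], [-1.0, -0.0, -0.002]]
ft_force: [-0.6, 0.8, 10.9]
opening: 0.0321
t 14.67 tcp [ 0.5947 -0.0426  0.1168] F [-0.6  0.8 10.9] op 0.0321 turn [-0.003 -0.002  0.   ] shift [ 0.0168 -0.0001  0.0018]
n 14532 lip z 0.1934 [ 0.5955 -0.0417  0.1926] ((593.9737548828125, -41.45600891113281), 17.605682373046875)
belly 7486 [ 0.5931 -0.042   0.1114] 0.0374 upright lip z-belly =0.082: 0.082
```

```bash

python3 -m inch '[[[0,0,0,0.002,0,0.001,0.015],[0,0,0,0.004,0,0.001,0.015],[0,0,0,0.005,0,0.001,0.015],[0,0,0,0.005,0,0.001,0.015]]]' 60
python3 fl.py
```

```text
t: 15.05
tcp_pos: [0.5953, -0.0425, 0.1138]
eef_rot: [[0.005, -0.003, -1.0], [-0.0, -1.0, 0.003], [-1.0, 0.0, -0.005]]
ft_force: [-1.3, -0.9, 13.5]
opening: 0.0319
t 15.05 tcp [ 0.5953 -0.0425  0.1138] F [-1.3 -0.9 13.5] op 0.0319 turn [-0.003 -0.005 -0.   ] shift [0.0138 0.     0.0024]
n 14470 lip z 0.1905 [ 0.5958 -0.0415  0.1897] ((594.3773803710938, -41.07987594604492), 17.630218505859375)
belly 7456 [ 0.5932 -0.042   0.1085] 0.0374 upright lip z-belly =0.082: 0.082
```

```bash

python3 -m inch '[[[-0.003,-0.005,0,0.002,0,0.001,0.015],[-0.003,-0.005,0,0.004,0,0.001,0.015],[-0.003,-0.005,0,0.005,0,0.001,0.015],[-0.003,-0.005,0,0.005,0,0.001,0.015]]]' 60
python3 -m inch '[[[0,0,0,0.003,0,0,0.015],[0,0,0,0.004,0,0,0.015],[0,0,0,0.004,0,0,0.015],[0,0,0,0.004,0,0,0.015]]]' 60
python3 fl.py
```

```text
t: 15.43
tcp_pos: [0.5973, -0.0422, 0.1134]
eef_rot: [[0.007, -0.0, -1.0], [-0.001, -1.0, 0.0], [-1.0, 0.001, -0.007]]
ft_force: [-7.1, -1.6, 32.9]
opening: 0.032
t: 15.77
tcp_pos: [0.5995, -0.0422, 0.1137]
eef_rot: [[0.013, -0.0, -1.0], [-0.003, -1.0, 0.0], [-1.0, 0.003, -0.013]]
ft_force: [-8.6, -1.3, 32.7]
opening: 0.0319
t 15.77 tcp [ 0.5995 -0.0422  0.1137] F [-8.6 -1.3 32.7] op 0.0319 turn [-0.    -0.013 -0.003] shift [0.0136 0.0002 0.0066]
n 13730 lip z 0.1907 [ 0.599  -0.0411  0.1897] ((597.6591796875, -41.24357223510742), 17.690792083740234)
belly 7162 [ 0.5941 -0.0418  0.1086] 0.0374 upright lip z-belly =0.082: 0.0822
```

Ring is home: height stays at 0.1136 and the force jumped to 33 N. The top is drifting +x (tilt about 3°), so ease back a little.

```bash

python3 -m inch '[[[0,-0.006,0,0.002,0,0.002,0.015],[0,-0.013,0,0.002,0,0.004,0.015],[0,-0.013,0,0.002,0,0.005,0.015],[0,-0.013,0,0.002,0,0.005,0.015]]]' 60
python3 fl.py
```

```text
t: 16.15
tcp_pos: [0.5959, -0.0423, 0.1137]
eef_rot: [[0.004, -0.001, -1.0], [-0.003, -1.0, 0.001], [-1.0, 0.003, -0.004]]
ft_force: [-2.4, -1.4, 13.6]
opening: 0.0316
t 16.15 tcp [ 0.5959 -0.0423  0.1137] F [-2.4 -1.4 13.6] op 0.0316 turn [-0.001 -0.004 -0.003] shift [0.0137 0.0002 0.003 ]
n 14312 lip z 0.1905 [ 0.5964 -0.0412  0.1896] ((594.9373168945312, -41.043121337890625), 17.600936889648438)
belly 7424 [ 0.5933 -0.0419  0.1085] 0.0374 upright lip z-belly =0.082: 0.082
```

```bash

python3 -m inch '[[[0,-0.004,-0.003,0.004,0,0.0025,0.015],[0,-0.004,-0.003,0.004,0,0.0025,0.015],[0,-0.004,-0.003,0.004,0,0.0025,0.015],[0,-0.004,-0.003,0.004,0,0.0025,0.015],[0,-0.004,-0.003,0.004,0,0.0025,0.015]]]' 60
python3 fl.py
python3 - <<'E'
from h import *
for n in('top','scene'):
    d=snap(n);P=cloud(d);Q=P.reshape(-1,3);z=Q[:,2]
    hsv=cv2.cvtColor(d['color'],cv2.COLOR_RGB2HSV).reshape(-1,3)
    C=Q[(hsv[:,1]<60)&(np.hypot(Q[:,0]-.509,Q[:,1]+.03)<.08)&(Q[:,0]<.5)&(z>.036)&(z<.05)];print(n,len(C),C.mean(0) if len(C) else '')
a=load('scene')['color'][180:400,110:460,::-1];cv2.imwrite('pics/10.png',cv2.resize(a,(700,440)))
E
```

```text
t: 16.62
tcp_pos: [0.5964, -0.0423, 0.1135]
eef_rot: [[0.006, -0.001, -1.0], [-0.001, -1.0, 0.001], [-1.0, 0.001, -0.006]]
ft_force: [-3.6, -1.1, 25.7]
opening: 0.0318
t 16.62 tcp [ 0.5964 -0.0423  0.1135] F [-3.6 -1.1 25.7] op 0.0318 turn [-0.001 -0.006 -0.001] shift [0.0135 0.0002 0.0035]
n 14241 lip z 0.1903 [ 0.5966 -0.0413  0.1895] ((595.2163696289062, -41.44038772583008), 17.44558334350586)
belly 7373 [ 0.5934 -0.0419  0.1083] 0.0375 upright lip z-belly =0.082: 0.0821
top 135 [ 0.46832402 -0.02829515  0.04364953]
scene 1 [ 0.49937926 -0.05424585  0.03986852]
```

View pics/10.png

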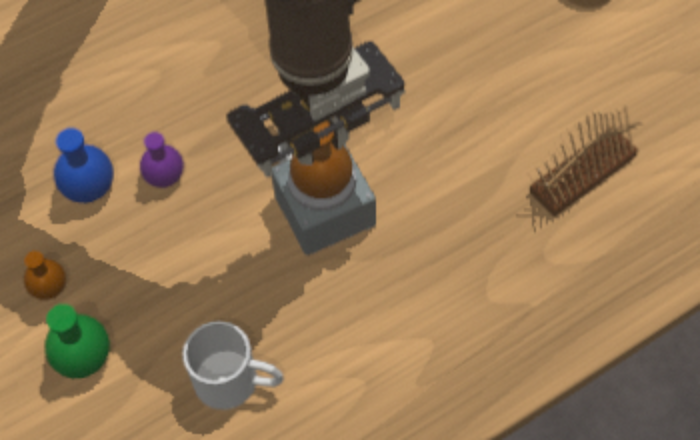

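The flask sits upright in the pressed-down ring at (320,170), and the mug, stick model and other flasks are where they were. One last state check, then hand in.

```bash
python3 - <<'E'
from h import *
plan([0.593,-0.0425,0.1135],90)
w=load('top');P=cloud(w);hsv=cv2.cvtColor(w['color'],cv2.COLOR_RGB2HSV)
T=P[(hsv[...,1]<60)&(abs(P[...,2]-.046)<.002)&(np.hypot(P[...,0]-.455,P[...,1]+.03)<.04)];print('handle',len(T),T.mean(0) if len(T) else 0)
print(order.finish_job())
E
```

```text
t 16.77 tcp [ 0.5963 -0.0423  0.1135] F [-3.9 -1.  25.1] op 0.0319 turn [-0.001 -0.006 -0.001] shift [-0.0001  0.0002  0.0033]
handle 56 [ 0.46201263 -0.02853412  0.04575839]
the job is handed in; nothing more can be done
None
```

I stood the catch cup upright under the nozzle and let it go. Then I set the large amber flask in the ring, pushed the ring down to its stop, and handed the job in at about 17 s while still pushing. No verdict was reported.

**Last checks**
- **Cup:** after release, its mouth centre measured (0.510, -0.029), about 3–4 mm from the nozzle estimate, with the rim 40 mm above the desk. In the last top view the handle was still at y ≈ -0.028 and 46 mm high. I did not measure the rim again at the very end; the last scene-camera view gave no usable reading of the cup.
- **Flask:** the belly was within 1 mm of the ring's axis, leaning about 2°. The foot was about 76 mm above the desk, which matches the ring being fully down. The height stayed put when I pushed harder. The push measured about 25 N, with a 60 N grip.
- **Bystanders:** the mug and stick model looked unmoved in the last picture, but I did not measure them. The tape roll was almost entirely outside that crop; the arm never went near it.

**What disagreed**
- **Fingertip height:** the reported tool height is about 37 mm below the real fingertips, judging by the wrist camera. Because of this, my first grasp closed above the cup's handle without touching it. I corrected for the offset after that.
- **Flask grip:** the fingers stopped at 32 mm instead of the 26 mm neck on both tries, so they are probably holding the lip (34 mm). I took the first stop for the belly's shoulder and re-gripped 7 mm higher, with the same result. The grip held steady throughout.
- **Scene and top cameras:** they differed by about 3 mm on the dispenser's position, so I used the wrist camera for the final centring.

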